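Set and lock the paste dispenser's air pressure

ROBOT

A 6-joint arm with a two-finger parallel gripper is mounted at the origin on a cart in front of the work surface, level with it; the furniture and walls round the work are solid. World frame = base frame: x ahead of the robot, y to its left, z up, the work surface at z = 0. Lengths are in m, angles in degrees, forces in N, time in s.
With the tool pointing down it reaches from about 0.275 to 0.975 m from the base axis. Payload 8.4 kg.
Tool frame: the origin (TCP) lies on the front face of the gripper's body, between the roots of the fingers; the fingertips stand 88 mm ahead of it and the grasp point (between the pads) lies 69 mm ahead of it; z points along the fingers, y is the line along which they close (so a half turn about z gives the same grasp; the last joint's range is limited). The gripper opens to 92 mm and grips with 3 to 60 N. Pads are 20 mm wide; open, the fingers measure 128 mm over their backs; the gripper's body (75 mm by 189 mm) begins 69 mm behind the grasp point.
Start: joints at [72.227, 20.225, 93.587, -0, 66.188, -0.138], TCP at [0.189, 0.596, 0.303] pointing down, gripper open.
Joint ranges: [-150.9, 150.9], [-52.94, 120.26], [3.33, 152.33], [-74.26, 254.26], [0, 154.13], [-172.89, 172.89]. Speed limits (degrees/s): [127.2, 127.2, 159.86, 180, 180, 180].

INTERFACE

Orientations are given as a 3x3 rotation matrix whose columns are the frame's x, y, z axes.
In Python, from plant import readout, snapshot, get_calibration, finish_job, find_in, silhouettes gives the robot as it stands.
- The arm moves only by the tool jog_arm, never from a script. Its argument "deltas" is a list of rows, each a list of 5 numbers: the shift along the tool's x, y, z in fractions of the full range, 1 being 0.3 m, then the turn about the tool's z in parts of the range, where 1.0 means pi rad, then the opening, from -1 (shut) to 1 (fully open). In form: [[x, y, z, twist, hand], ...]. A call has 1 to 8 rows; each row is the pose to reach, as a shift and turn from the pose commanded when the call began, along the tool's axes at that moment; what a row does not reach only later rows make up. A row lasts 1/10 s, in which the tool goes at most 50 mm and 8.59 degrees, less where a joint would pass 70% of its speed; a pose out of reach is approached as far as the arm can. A call with a gripper value outside its range is refused whole. The fingers move at their own pace and stop on an object; "newtons" is the grip in N (left out, the last holds). Time passes only in rows, so rows that repeat a pose let the fingers close. It gives the time, the measured TCP pose, the force, the opening and the grip force at its end, in the units of the state.
- readout.get_state(): the state, without advancing time (a new reading comes with each control period).
- snapshot(name): name is "scene" or "top"; returns (picture, depth): 480x640x3 uint8, blue, green, red; 480x640 float32, m along the optical axis (not along the pixel's ray), 0 where there is no reading.
- get_calibration(name): a dict with "intrinsics" (3x3 intrinsics, pixels), "world_from_camera" (4x4, takes a point from camera to world coordinates). Camera axes: x right, y up, looking along -z (the intrinsics and any distortion apply to the point x, -y, -z); pixel columns grow to the right and rows downward; lengths in m; the calibration is good to about 2 mm. A picture is of the moment at which its call begins. get_calibration takes no time and is no camera call.
- finish_job(): hands the job in; it is judged then, once.
Trained networks look in the newest picture that a camera, given by its name, has taken for a name from the list of things; names that differ only in an ending like _2 or _b are one class to them, and where a whole thing is asked for, a point or a joint stands for the part that bears it (a point fixed in the world has none). Each returns a list of dicts, best first, with "confidence" (0 to 1); they miss things now and then, are a little off and sometimes report something else, mostly with a low value. They report only what shows in the picture. A call takes as long as a camera call.
- find_in(camera, thing): "uv" ([column, row] in pixels, amid what is visible of it).
- silhouettes(camera, thing): "mask" (480x640 bool, what is visible of it) and "uv" ([column, row] in pixels, amid what is visible of it).
The state is a dict: "time": time; "qpos": joint angles; "dq": joint speeds; "joint_torque": joint torques, N m; "tcp_pos": TCP position; "orientation": TCP orientation; "force": force on the tool from outside, world axes, zero at the start; "moment": the same for the moment, N m; "finger_gap": finger opening in m; "grasp_force": force on a finger pad.
Only numpy, scipy, OpenCV 4.12 (cv2) and the standard library are available. Lean on these libraries where they do the work, as an engineer would, in place of code of your own. Each camera call takes 0.05 s, during which the arm holds its last target. There are 200 camera calls.

TASK

The paste dispenser's air pressure has been backed off to zero. Pull its black locking knob up to unlock it, turn it clockwise until the gauge's black needle meets the red marker hand (never far past it), then push the knob down again, gently, easing it round a touch either way until its hidden catch drops in, so that it ends fully home and locked with the needle still at the red hand, and let go. Never force the lock, and leave the things beside the dispenser where they stand.

Things in the scene. Friction and masses are not known exactly. Their poses are not given: they have to be found in the camera images.
- dispenser: Light grey bench-top paste dispenser, fixed; 180 mm deep (x), 150 wide (y), 78 high. Origin: centre of the underside; x points to its back, y to its left. Its flat top runs from x = -30 to 90 mm; the front slopes down from there to 30 mm height at x = -90 and carries the gauge. A barrel, 106 mm high, stands in a clip on its right flank at (-20, -94) mm.
- knob: Black ribbed round knob, 48 mm in diameter, axis upright, at (35, 0) mm on the dispenser's top. Origin on the axis, at z = 78 mm when home; rises and turns with the knob. The knob's side reaches from 3 to 36 mm above the origin; a white line marks its flat top. Clockwise from above raises the needle; unlocked it takes about 0.12 N m to turn and stays where it is left.
- knob_grip (a point): Point on the knob's axis half way up its side, 21.5 mm above knob's origin: the height at which to hold it. A grip of 10 to 15 N is enough to pull and turn it.
- knob_lift (a joint): How far the knob stands out, m: 0 = home, 0.009 = upper stop. An O-ring drags with about 5 N, so it stays where let go. Below 0.005 it cannot turn (2 degrees of play); above, it turns and an orange band shows. Going down, the catch enters only at certain hidden angles; between them the knob stops hard at 0.005 until it is turned on a little, lightly pressed, and drops.
- lock_ring: Fixed toothed lock ring hidden below the knob; origin on the knob's axis, level with the dispenser's top. It takes the load when the knob is pressed on unmatched teeth, pressed on at the bottom, pulled at its upper stop or turned while locked; it stands at most 30 N.
- needle (a joint): Angle of the gauge's black needle, rad clockwise from the scale's zero at the lower left; 0 at the start. It follows the knob: 0.3 rad for each rad that the knob is turned clockwise. The scale ends at 4.71. Wherever it stands, the next angle at which the catch enters is at most 0.16 rad of needle travel away, either way.
- red_hand (a joint): Angle of the gauge's red marker hand on the same scale as needle; it stays put.
- needle_tip (a point): Point on the needle 22 mm from the gauge's centre. The gauge is 67 mm across, on the sloping front, left of the middle, facing the robot and up.
- marker_tip (a point): Point on the red hand 22 mm from the gauge's centre; its y axis points anticlockwise (towards the scale's zero).
- glue_bottle: Yellow glue bottle with a red spout, 31 mm across and 101 mm high, loose, left of the dispenser. Origin under its centre.
- reel_solder: Blue-flanged reel, 55 mm across and 45 mm high, loose, right of the dispenser. Origin under its centre.
- tweezers: Steel tweezers, 116 mm long (their own y), 19 mm wide, loose, lying left of the dispenser. Origin under the centre.

How it is judged (in metres and radians):
On the way, in this order (a step that is already met when the one before it is completed fails the run):
1. the knob is pulled out, unlocked, by at least 6 mm (value of joint knob_lift above 0.006 m), for 0.1 s.
2. the needle is brought to the red hand (within 0.19 rad) with the knob out (value of joint knob_lift above 0.003 m and distance between needle_tip and marker_tip below 0.0042 m), for 0.05 s.
At the end, for the whole second after the job is handed in: The knob is fully home (at most 1.5 mm out), so its catch is in; the needle rests within 0.19 rad of the red hand (their tips within 4.2 mm) (value of joint knob_lift below 0.0015 m and distance between needle_tip and marker_tip below 0.0042 m and velocity of joint needle between -0.05 and 0.05 rad/s); the robot touches nothing.
It fails at once if the lock is forced: more than 30 N between knob and lock ring (contact force between knob and lock_ring above 30 N).
It fails at once if the needle runs more than 0.35 rad past the red hand (y of needle_tip in the frame of marker_tip below -0.0075 m).
It fails at once if a thing beside the dispenser is moved by more than 20 mm (distance of any of glue_bottle, reel_solder, tweezers from where it was at the start of the episode above 0.02 m).
It also fails if it takes over 64 s, if anything falls off the work surface, if the arm or the gripper's body presses on something with over 40 N, if the wrist force passes 120 N, or if a joint passes its speed limit or range.

## Working session

There is one attempt and no reset: what is moved stays moved. The work goes in short steps, Python scripts to look and compute and a tool call to move; the robot and the scene stay as the last step left them, time stands still between calls to the robot, and variables do not carry over. Pictures are saved under pics/ and viewed, at most 10 in all, crops included, and the job is handed in when it is done.

Besides the shell and the picture viewer there is one more tool, called after "Call:" by a JSON object that holds its "name" and its "arguments". jog_arm: Moves the arm, as the interface text tells. Its arguments: {"type":"object","properties":{"deltas":{"type":"array","items":{"type":"array","items":{"type":"number"}}},"newtons":{"type":"number"}},"required":["deltas"]}

```bash
mkdir -p pics; cat > h.py <<'E'
import numpy as np, cv2
from plant import readout, snapshot, get_calibration, finish_job, find_in, silhouettes
def ray(cam,uv):
    c=get_calibration(cam);K=np.array(c["intrinsics"]);T=np.array(c["world_from_camera"])
    p=np.linalg.inv(K)@[uv[0],uv[1],1];d=T[:3,:3]@[p[0],-p[1],-p[2]]
    return T[:3,3],d   # d has unit optical depth
def at(cam,uv,dep): o,d=ray(cam,uv);return o+d*dep
def tri(a,b):
    (o1,d1),(o2,d2)=a,b
    s=np.linalg.lstsq(np.c_[d1,-d2],o2-o1,rcond=None)[0]
    p,q=o1+s[0]*d1,o2+s[1]*d2
    return (p+q)/2,np.linalg.norm(p-q)
def proj(cam,P):
    c=get_calibration(cam);K=np.array(c["intrinsics"]);T=np.array(c["world_from_camera"])
    q=T[:3,:3].T@(np.array(P)-T[:3,3]);q=K@[q[0],-q[1],-q[2]];return q[:2]/q[2]
E
python3 - <<'E'
from h import *
np.set_printoptions(precision=4,suppress=True)
for c in ["scene","top"]:
    im,d=snapshot(c);cv2.imwrite(f"pics/{c}0.png",im);np.save(c+"_d.npy",d)
    cal=get_calibration(c);print(c,cal["intrinsics"],cal["world_from_camera"],[k for k in cal])
    for t in ["dispenser","knob","needle","red_hand","needle_tip","marker_tip","glue_bottle","reel_solder","tweezers"]:
        r=find_in(c,t)
        for x in r[:2]:
            u,v=np.round(x["uv"]).astype(int);print(t,x["uv"],round(x["confidence"],2),at(c,x["uv"],d[v,u]))
print(readout.get_state())
E
```

```text
scene [[531.5753   0.     322.0699]
 [  0.     531.5753 236.8826]
 [  0.       0.       1.    ]] [[ 0.5624  0.5779 -0.5913  0.0115]
 [-0.8268  0.3836 -0.4115 -0.25  ]
 [-0.011   0.7203  0.6935  0.6879]
 [ 0.      0.      0.      1.    ]] ['intrinsics', 'world_from_camera']
dispenser [308.0, 275.2] 0.94 [0.4502 0.0828 0.0766]
knob [314.4, 236.6] 0.97 [0.4946 0.1007 0.1142]
needle [236.7, 288.2] 0.55 [0.41   0.204  0.0065]
marker_tip [307.0, 275.4] 0.28 [0.4488 0.0837 0.0769]
glue_bottle [272.3, 220.1] 0.77 [0.5339 0.22   0.0596]
reel_solder [388.8, 286.8] 0.68 [ 0.5232 -0.0212  0.0458]
tweezers [237.4, 290.1] 0.9 [0.4081 0.201  0.0054]
tweezers [314.6, 239.5] 0.31 [0.4932 0.0995 0.1097]
top [[445.9062   0.     323.1595]
 [  0.     445.9062 242.3034]
 [  0.       0.       1.    ]] [[-0.154   0.9636 -0.2187  0.3188]
 [-0.9881 -0.1514  0.0286  0.09  ]
 [-0.0056  0.2205  0.9754  0.9318]
 [ 0.      0.      0.      1.    ]] ['intrinsics', 'world_from_camera']
dispenser [306.2, 265.2] 0.78 [0.4699 0.1045 0.0808]
knob [296.2, 243.4] 0.73 [0.5087 0.1165 0.1109]
needle [357.1, 226.4] 0.58 [ 0.5467 -0.0131  0.0178]
glue_bottle [244.2, 246.3] 0.8 [0.5281 0.2203 0.0707]
reel_solder [357.2, 227.6] 0.75 [ 0.5474 -0.0144  0.0045]
tweezers [259.5, 301.0] 0.8 [0.4241 0.2124 0.0038]
{'time': 1.0, 'qpos': array([72.2267, 20.2242, 93.585 , -0.0001, 66.1866, -0.1381]), 'dq': array([ 0.0912,  0.1141,  0.0692, -0.0315, -0.0282,  0.1345]), 'joint_torque': array([  0.0001, -59.3759, -33.4584,   0.0698,   0.0156,  -0.    ]), 'tcp_pos': array([0.1894, 0.5957, 0.3027]), 'orientation': array([[-0.953 ,  0.303 ,  0.    ],
       [ 0.303 ,  0.953 ,  0.0001],
       [-0.    ,  0.0001, -1.    ]]), 'force': array([-0.5183, -0.3798, -0.592 ]), 'moment': array([0.0055, 0.0459, 0.0193]), 'grasp_force': 0.0, 'finger_gap': 0.09200355189958023}
```

```bash
python3 - <<'E'
from h import *
a=cv2.imread("pics/scene0.png")[170:350,190:430];b=cv2.imread("pics/top0.png")[170:350,210:450]
cv2.imwrite("pics/c1.png",cv2.resize(a,None,fx=3.3,fy=3.3,interpolation=cv2.INTER_CUBIC))
cv2.imwrite("pics/c2.png",cv2.resize(b,None,fx=3.3,fy=3.3,interpolation=cv2.INTER_CUBIC))
E
```

```text
(no output)
```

View pics/c1.png

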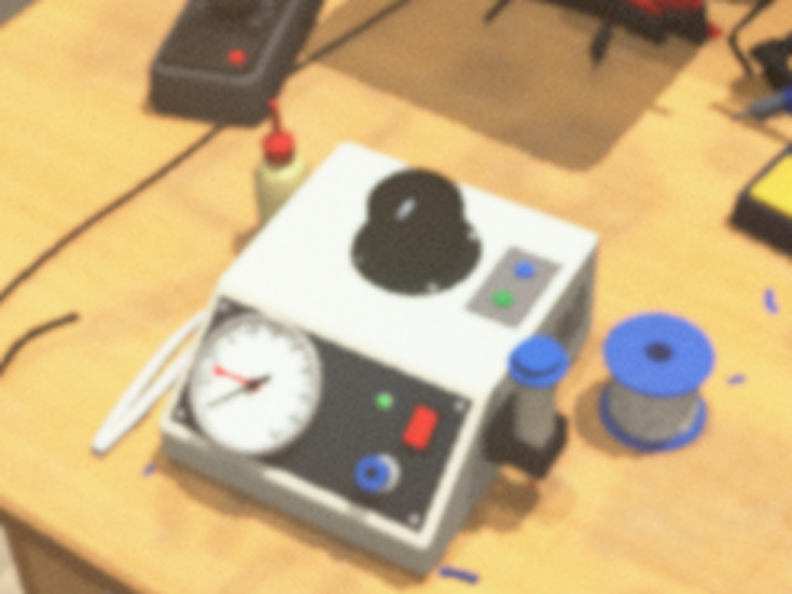

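View pics/c2.png

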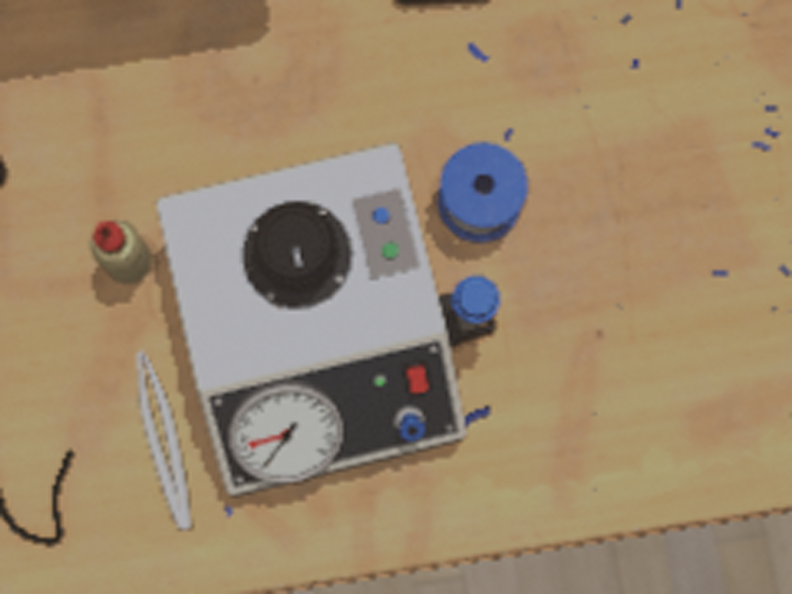

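The scene crop shows the gauge at crop (252,384), with the red tip at (217,371) and the needle pointing lower left to (208,406). The knob's top is at (415,200). In the top crop the gauge is at (289,433), the red tip at (250,444) and the knob's top at about (296,248). Next I fit the dispenser's pose.

```bash
cat > fit.py <<'E'
from h import *
from scipy.optimize import least_squares
np.set_printoptions(precision=4,suppress=True)
P=np.array([[90,75,78],[90,-75,78],[-30,-75,78],[-90,75,30],[-90,-75,30]])/1e3
S=np.array([[347,143],[597,238],[472,402],[165,430],[428,548]])/3.3+[190,170]
T=np.array([[160,200],[398,147],[443,340],[230,494],[465,437]])/3.3+[210,170]
def pose(p,q):
    c,s=np.cos(p[2]),np.sin(p[2]);q=np.atleast_2d(q);return np.c_[p[0]+c*q[:,0]-s*q[:,1],p[1]+s*q[:,0]+c*q[:,1],p[3]+q[:,2]]
def res(p):
    W=pose(p,P);return np.r_[[proj("scene",w) for w in W]-S,[proj("top",w) for w in W]-T].ravel()
r=least_squares(res,[.47,.1,0,0]);np.save("pose.npy",r.x)
if __name__=="__main__":
    print(r.x,np.degrees(r.x[2]));print(r.fun.reshape(-1,2))
    print("knob axis top",pose(r.x,[.035,0,.114]))
    e=np.array([60,0,48])/np.hypot(60,48) # up slope
    n=np.array([-48,0,60])/np.hypot(60,48)
    for cam,pts,o in [("scene",[[252,384],[217,371],[208,406]],[190,170]),("top",[[289,433],[250,444],[264,468]],[210,170])]:
        L=[]
        for q in pts:
            o_,d=ray(cam,np.array(q)/3.3+o)
            R=np.linalg.inv(np.array([[np.cos(r.x[2]),-np.sin(r.x[2]),0],[np.sin(r.x[2]),np.cos(r.x[2]),0],[0,0,1]]))
            ol=R@(o_-[r.x[0],r.x[1],r.x[3]]);dl=R@d
            p0=np.array([-.03,0,.078])+n*.004
            L.append(ol+dl*(n@(p0-ol))/(n@dl))
        c=L[0];print(cam,c)
        for q in L[1:]:
            v=q-c;right=-v[1];up=v@e
            print(np.linalg.norm(v),"cw from lower left",(np.pi*1.25-np.arctan2(up,right))%(2*np.pi))
    for cam in["scene","top"]:
        m=silhouettes(cam,"knob") if 0 else None
        d=np.load(cam+"_d.npy");
        ks=np.mgrid[150:340,200:440].reshape(2,-1).T
        W=np.array([at(cam,(u,v),d[v,u]) for v,u in ks if d[v,u]>0])
        rr=np.hypot(*(W[:,:2]-pose(r.x,[.035,0,0])[0,:2]).T)
        k=(W[:,2]>.105)&(rr<.04)
        print(cam,"knob top depth",np.median(W[k],0),k.sum(),"deck z",np.median(W[(rr>.038)&(rr<.05),2]),"flange z",np.median(W[(rr>.026)&(rr<.030),2]))
E
python3 fit.py
```

```text
[ 0.4742  0.1076  0.0772 -0.0053] 4.420717966822979
[[-1.0695 -0.0256]
 [ 0.4101  0.4718]
 [ 3.3076 -0.4747]
 [-3.9818  0.4262]
 [-2.8168  2.8359]
 [-0.7578 -1.4323]
 [ 0.4186 -2.1217]
 [ 1.1729 -3.0132]
 [-0.6617 -0.0604]
 [ 0.6162 -0.0716]]
knob axis top [[0.5091 0.1103 0.1087]]
scene [-0.0605  0.0335  0.0588]
0.01975344507696553 cw from lower left 0.725978262816998
0.024842041797734693 cw from lower left 6.248980813589691
top [-0.0652  0.0298  0.055 ]
0.024129243327714434 cw from lower left 0.7354121818181838
0.028186965342577808 cw from lower left 6.272981014309098Traceback (most recent call last):
  File "fit.py", line 33, in <module>
    W=np.array([at(cam,(u,v),d[v,u]) for v,u in ks if d[v,u]>0])
                ~~^^^^^^^^^^^^^^^^^^
  File "h.py", line 7, in at
    def at(cam,uv,dep): o,d=ray(cam,uv);return o+d*dep
                            ~~~^^^^^^^^
  File "h.py", line 4, in ray
    c=get_calibration(cam);K=np.array(c["intrinsics"]);T=np.array(c["world_from_camera"])
ValueError: time passes only in moves, steps and waits
```

```bash
python3 - <<'E'
from h import *
np.set_printoptions(precision=4,suppress=True)
for cam in["scene","top"]:
    c=get_calibration(cam);K=np.array(c["intrinsics"]);T=np.array(c["world_from_camera"])
    d=np.load(cam+"_d.npy");v,u=np.mgrid[0:480,0:640]
    q=np.stack([u,v,np.ones_like(u)],-1)@np.linalg.inv(K).T*d[...,None]
    W=(q*[1,-1,-1])@T[:3,:3].T+T[:3,3]
    reg=(d>0)&(abs(W[...,0]-.509)<.05)&(abs(W[...,1]-.11)<.05)
    Z=W[...,2]; print(cam,"hist",np.histogram(Z[reg],np.arange(.06,.13,.004)))
    k=reg&(Z>.107)
    p=W[k];lo,hi=np.percentile(p,2,axis=0),np.percentile(p,98,axis=0)
    print("top",np.median(p,0),p.mean(0),(lo+hi)/2,hi-lo,k.sum())
    (x,y),a,th=cv2.fitEllipse(max(cv2.findContours(k.astype(np.uint8),0,2)[0],key=len));print("ellipse",x,y,a)
    globals()[cam]=ray(cam,(x,y))
    # dispenser top extents
    t=(d>0)&(Z>.07)&(Z<.088)&(abs(W[...,0]-.5)<.12)&(abs(W[...,1]-.11)<.1)
    r=cv2.minAreaRect(W[t][:,:2].astype(np.float32)*1000);print("deck z",np.median(Z[t]),r)
print(tri(scene,top))
E
```

```text
scene hist (array([   0,    0,    0,   42, 1672,  145,   62,   46,   47,   58,   49,
         58,  173,  335,    2,    0,    0]), array([0.06 , 0.064, 0.068, 0.072, 0.076, 0.08 , 0.084, 0.088, 0.092,
       0.096, 0.1  , 0.104, 0.108, 0.112, 0.116, 0.12 , 0.124, 0.128]))
top [0.5076 0.1075 0.1126] [0.508  0.1076 0.1124] [0.5088 0.108  0.1119] [0.041  0.0409 0.0076] 520
ellipse 315.7054443359375 230.94320678710938 (21.336048126220703, 29.009300231933594)
deck z 0.07796063520488905 ((496.2701721191406, 110.16638946533203), (157.6204376220703, 173.59066772460938), 14.44314193725586)
top hist (array([   0,    0,    0,   86, 1568,  345,   10,    9,   11,   12,   12,
         13,  119,  326,   22,    0,    0]), array([0.06 , 0.064, 0.068, 0.072, 0.076, 0.08 , 0.084, 0.088, 0.092,
       0.096, 0.1  , 0.104, 0.108, 0.112, 0.116, 0.12 , 0.124, 0.128]))
top [0.5071 0.1111 0.1131] [0.5073 0.1112 0.113 ] [0.5076 0.1114 0.113 ] [0.0422 0.041  0.0076] 472
ellipse 299.0370788574219 243.4285888671875 (23.612600326538086, 23.974489212036133)
deck z 0.078305500510774 ((488.89447021484375, 109.67335510253906), (149.2621307373047, 150.22760009765625), 4.985044956207275)
(array([0.5092, 0.1102, 0.1095]), np.float64(0.0029328231870236108))
```

Careful with the scale: shifts go in shares of 0.3 m and turns go in shares of pi rad. That gives: -0.28 m / 0.3 = -0.9333, -0.245 m / 0.3 = -0.8167.

Call:
{"name": "jog_arm", "arguments": {"deltas": [[-0.1167, -0.0933, 0, 0, 1], [-0.2333, -0.19, 0, 0, 1], [-0.35, -0.2833, 0, 0, 1], [-0.4667, -0.38, 0, 0, 1], [-0.5833, -0.4733, 0, 0, 1], [-0.7, -0.57, 0, 0, 1], [-0.8167, -0.6633, 0, 0, 1], [-0.9333, -0.7567, 0, 0, 1]], "newtons": 14}}

```text
time: 1.8
tcp_pos: [0.3881, 0.2929, 0.303]
orientation: [[-0.953, 0.303, 0.001], [0.303, 0.953, 0.0], [-0.0, 0.001, -1.0]]
force: [-0.0, 0.5, -0.7]
finger_gap: 0.0919
grasp_force: 0.0
```

Scaled: -0.17 m / 0.3 = -0.5667, -0.139 m / 0.3 = -0.4633.

Call:
{"name": "jog_arm", "arguments": {"deltas": [[-0.1133, -0.0933, 0, 0, 1], [-0.2267, -0.1867, 0, 0, 1], [-0.34, -0.28, 0, 0, 1], [-0.4533, -0.3733, 0, 0, 1], [-0.5667, -0.4633, 0, 0, 1], [-0.5667, -0.4633, 0, 0, 1], [-0.5667, -0.4633, 0.1, 0, 1], [-0.5667, -0.4633, 0.1667, 0, 1]]}}

```text
time: 2.6
tcp_pos: [0.507, 0.1104, 0.2518]
orientation: [[-0.953, 0.304, 0.0], [0.304, 0.953, 0.0], [0.0, 0.0, -1.0]]
force: [0.5, 0.7, -0.4]
finger_gap: 0.0916
grasp_force: 0.0
```

```bash
python3 - <<'E'
from h import *
s=readout.get_state();print(s["tcp_pos"],s["qpos"])
a=snapshot("scene")[0][120:360,150:470];b=snapshot("top")[0][120:360,170:490]
cv2.imwrite("pics/d1.png",cv2.resize(np.vstack([a,b]),None,fx=1.25,fy=1.25))
E
```

```text
[0.50703926 0.11044076 0.25182735] [ 1.21137220e+01  1.41694052e+01  1.09343586e+02  1.97610366e-02
  5.64802994e+01 -6.01985357e+01]
```

View pics/d1.png

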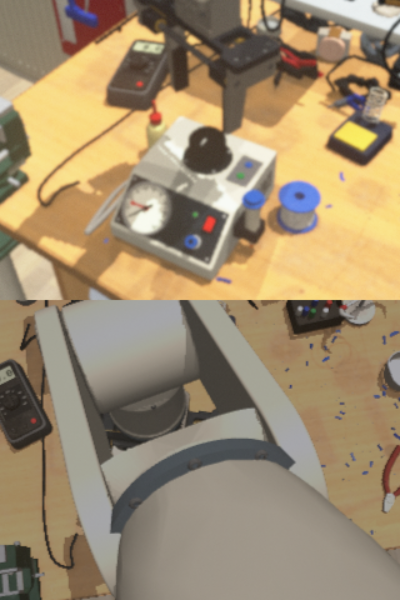

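The scene camera still shows the gauge, near full-image pixel (265,285), and the gripper is above the knob. The arm blocks the top camera. I'll go down and grip.

Scaled: 0.08 m / 0.3 = 0.2667, 0.072 m / 0.3 = 0.24.

Call:
{"name": "jog_arm", "arguments": {"deltas": [[0, 0, 0.0667, 0, 1], [0, 0, 0.1333, 0, 1], [0, 0, 0.2, 0, 1], [0, 0, 0.24, 0, 1], [0, 0, 0.2667, 0, 1], [0, 0, 0.2667, 0, 1], [0, 0, 0.2667, 0, 0.3], [0, 0, 0.2667, 0, 0.1]]}}

```text
time: 3.5
tcp_pos: [0.5078, 0.1107, 0.1735]
orientation: [[-0.953, 0.303, 0.001], [0.303, 0.953, 0.0], [-0.001, 0.001, -1.0]]
force: [-0.4, 0.6, -0.1]
finger_gap: 0.0781
grasp_force: 0.0
```

Call:
{"name": "jog_arm", "arguments": {"deltas": [[0, 0, 0, 0, -0.1], [0, 0, 0, 0, -0.3], [0, 0, 0, 0, -0.5], [0, 0, 0, 0, -1], [0, 0, 0, 0, -1], [0, 0, 0, 0, -1]], "newtons": 14}}

```text
time: 4.1
tcp_pos: [0.5077, 0.1112, 0.173]
orientation: [[-0.953, 0.303, 0.001], [0.303, 0.953, 0.001], [-0.001, 0.002, -1.0]]
force: [0.0, 5.6, 1.2]
finger_gap: 0.0476
grasp_force: 14.0
```

Scaled: -0.007 m / 0.3 = -0.0233, -0.002 m / 0.3 = -0.0067.

Call:
{"name": "jog_arm", "arguments": {"deltas": [[0, 0.0017, -0.0033, 0, -1], [0, 0.0017, -0.0067, 0, -1], [0, 0.0017, -0.01, 0, -1], [0, 0.0017, -0.0133, 0, -1], [0, 0.0017, -0.0167, 0, -1], [0, 0.0017, -0.02, 0, -1], [0, 0.0017, -0.0233, 0, -1], [0, 0.0017, -0.0233, 0, -1]]}}

```text
time: 4.9
tcp_pos: [0.5077, 0.1113, 0.1797]
orientation: [[-0.953, 0.303, 0.001], [0.303, 0.953, 0.001], [-0.0, 0.001, -1.0]]
force: [2.8, 4.8, -4.7]
finger_gap: 0.0473
grasp_force: 14.0
```

Scaled: -0.0005 m / 0.3 = -0.0017, 0.6 rad / 3.1416 = 0.191.

Call:
{"name": "jog_arm", "arguments": {"deltas": [[0, 0.0017, -0.0017, 0, -1], [0, 0.0017, -0.0017, 0, -1], [0, 0.0017, -0.0017, 0.0318, -1], [0, 0.0017, -0.0017, 0.0637, -1], [0, 0.0017, -0.0017, 0.0955, -1], [0, 0.0017, -0.0017, 0.1273, -1], [0, 0.0017, -0.0017, 0.1592, -1], [0, 0.0017, -0.0017, 0.191, -1]]}}

```text
time: 5.7
tcp_pos: [0.5083, 0.1122, 0.1804]
orientation: [[-0.612, 0.791, 0.002], [0.791, 0.612, 0.002], [0.0, 0.002, -1.0]]
force: [4.0, 7.3, -5.5]
finger_gap: 0.0479
grasp_force: 14.0
```

```bash
python3 - <<'E'
from h import *
s=readout.get_state();print(s["tcp_pos"],s["qpos"],s["force"],s["moment"])
a=snapshot("scene")[0];cv2.imwrite("pics/e1f.png",a);a=a[190:330,225:365]
cv2.imwrite("pics/e1.png",cv2.resize(a,None,fx=4,fy=4,interpolation=cv2.INTER_CUBIC))
E
```

```text
[0.50832843 0.11221731 0.18042499] [ 1.22487070e+01  1.99766338e+01  1.12368668e+02  9.10484530e-02
  4.75387209e+01 -2.55394746e+01] [ 4.02459459  7.31564348 -5.5242143 ] [ 1.43189806 -0.71339317  0.10605372]
```

View pics/e1.png

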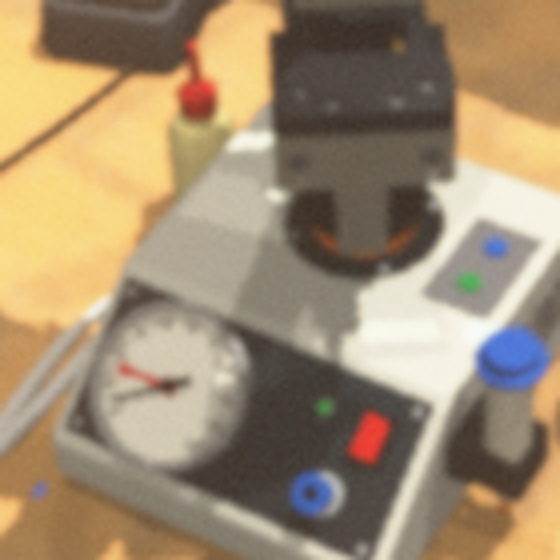

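The orange band shows, so the knob is unlocked. The needle tip has moved to crop (115,398) and the red tip is at (122,370). I'll keep turning and shift a little toward the measured side force.

Scaled: 0.0012 m / 0.3 = 0.004, 0.0006 m / 0.3 = 0.002, 0.8 rad / 3.1416 = 0.2546.

Call:
{"name": "jog_arm", "arguments": {"deltas": [[0.002, 0.004, 0, 0.0318, -1], [0.002, 0.004, 0, 0.0637, -1], [0.002, 0.004, 0, 0.0955, -1], [0.002, 0.004, 0, 0.1273, -1], [0.002, 0.004, 0, 0.1592, -1], [0.002, 0.004, 0, 0.191, -1], [0.002, 0.004, 0, 0.2228, -1], [0.002, 0.004, 0, 0.2546, -1]]}}

```text
time: 6.55
tcp_pos: [0.5098, 0.113, 0.1807]
orientation: [[0.141, 0.99, 0.004], [0.99, -0.141, 0.001], [0.001, 0.004, -1.0]]
force: [8.3, 2.9, -6.1]
finger_gap: 0.0476
grasp_force: 14.0
```

Scaled: 0.6 rad / 3.1416 = 0.191.

Call:
{"name": "jog_arm", "arguments": {"deltas": [[0, 0, 0, 0.0318, -1], [0, 0, 0, 0.0637, -1], [0, 0, 0, 0.0955, -1], [0, 0, 0, 0.1273, -1], [0, 0, 0, 0.1592, -1], [0, 0, 0, 0.191, -1], [0, 0, 0, 0.191, -1]]}}

```text
time: 7.25
tcp_pos: [0.5108, 0.1126, 0.1811]
orientation: [[0.674, 0.738, 0.006], [0.738, -0.674, 0.0], [0.004, 0.004, -1.0]]
force: [9.3, -0.7, -5.8]
finger_gap: 0.0475
grasp_force: 14.0
```

```bash
cat > look.py <<'E'
import sys
from h import *
s=readout.get_state();print(s["time"],s["tcp_pos"],s["qpos"],s["force"],s["moment"],s["orientation"][:,0])
f=np.mean([snapshot("scene")[0].astype(float) for _ in range(4)],0).astype(np.uint8)
a=f[260:316,240:296] # gauge
cv2.imwrite(f"pics/{sys.argv[1]}.png",cv2.resize(a,None,fx=10,fy=10,interpolation=cv2.INTER_CUBIC))
E
python3 look.py f1
```

```text
7.25 [0.51075407 0.11255911 0.18109062] [ 1.22959174e+01  2.00252301e+01  1.12175015e+02 -8.41188036e-02
  4.74641404e+01  5.47633657e+01] [ 9.28514865 -0.67948791 -5.82838656] [-0.14742575 -1.55460628 -0.08854817] [0.6744287  0.73832828 0.00415636]
```

View pics/f1.png

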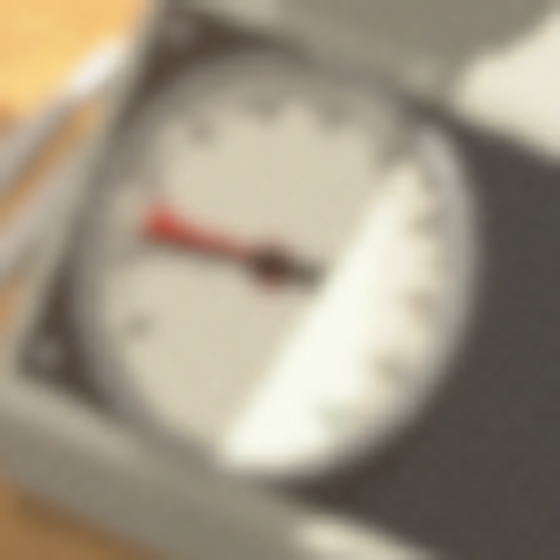

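The needle is nearly under the red hand: the red tip is at crop (155,222), and the needle's tail, at (315,275), puts the needle slightly short. I'll work out the angles.

```bash
python3 - <<'E'
from fit import *
e=np.array([60,0,48])/np.hypot(60,48);n=np.array([-48,0,60])/np.hypot(60,48)
x=r.x;R=np.array([[np.cos(x[2]),np.sin(x[2]),0],[-np.sin(x[2]),np.cos(x[2]),0],[0,0,1]])
def loc(uv):
    o,d=ray("scene",uv);o=R@(o-[x[0],x[1],x[3]]);d=R@d;p0=np.array([-.03,0,.078])+n*.004
    return o+d*(n@(p0-o))/(n@d)
def ang(a,b): v=loc(b)-loc(a);return (np.pi*1.25-np.arctan2(v@e,-v[1])+.5)%(2*np.pi)-.5
E=lambda u,v:np.array([225+u/4,190+v/4]);F=lambda u,v:np.array([240+u/10,260+v/10]);C=lambda u,v:np.array([190+u/3.3,170+v/3.3])
print("start needle",ang(C(252,384),C(208,406)),"red",ang(C(252,384),C(217,371)))
print("e1 needle",ang(E(173,384),E(115,398)),"red",ang(E(173,384),E(122,370)))
print("f1 red",ang(F(265,262),F(155,222)),"needle by tail",ang(F(315,275),F(265,262)))
f=cv2.imread("pics/f1.png").astype(int)
red=(f[...,2]-f[...,1])>70;v,u=np.nonzero(red);vx,vy,cx,cy=cv2.fitLine(np.c_[u,v].astype(np.float32),2,0,.01,.01).ravel()
s=1 if vx>0 else -1;p=np.array([cx,cy]);q=p+30*s*np.array([vx,vy])
print("red blob line",ang(F(*q),F(*p)),red.sum(),u.min(),u.max())
for th in [.5,.6,.7,.8]:  # image slope for angles
    g=np.pi*1.25-th;c0=loc(F(265,262));t=c0+.022*(np.cos(g)*np.array([0,-1,0])+np.sin(g)*e)
    w=pose(x,t)[0];print(th,(proj("scene",w)-[240,260])*10)
E
```

```text
start needle -0.03420449358989153 red 0.7259782628170068
e1 needle 0.18443925370597825 red 0.6474604519944211
f1 red 0.7199206913493388 needle by tail 0.6348205357373295
red blob line 0.7831174559777629 494 152 184
0.5 [139.4281 248.7532]
0.6 [142.0037 235.0444]
0.7 [145.7952 221.6108]
0.8 [150.7647 208.5828]
```

Scaled: 0.0007 m / 0.3 = 0.0023, 0.32 rad / 3.1416 = 0.1019.

Call:
{"name": "jog_arm", "arguments": {"deltas": [[0.0023, 0.0023, 0, 0.0318, -1], [0.0023, 0.0023, 0, 0.0637, -1], [0.0023, 0.0023, 0, 0.0955, -1], [0.0023, 0.0023, 0, 0.1019, -1], [0.0023, 0.0023, 0, 0.1019, -1]]}}

```text
time: 7.95
tcp_pos: [0.5114, 0.1122, 0.181]
orientation: [[0.871, 0.491, 0.005], [0.491, -0.871, -0.001], [0.004, 0.003, -1.0]]
force: [8.5, -3.6, -3.3]
finger_gap: 0.0478
grasp_force: 14.0
```

Call:
{"name": "jog_arm", "arguments": {"deltas": [[0, 0, 0.0017, 0, -1], [0, 0, 0.0033, 0, -1], [0, 0, 0.005, 0, -1], [0, 0, 0.0067, 0, -1], [0, 0, 0.0067, 0, -1]]}}

```text
time: 8.45
tcp_pos: [0.5114, 0.1122, 0.1796]
orientation: [[0.871, 0.492, 0.005], [0.492, -0.871, -0.001], [0.004, 0.003, -1.0]]
force: [7.2, -3.0, 2.9]
finger_gap: 0.0472
grasp_force: 14.0
```

Scaled: 0.0015 m / 0.3 = 0.005, 0.001 m / 0.3 = 0.0033.

Call:
{"name": "jog_arm", "arguments": {"deltas": [[0, 0, 0.0017, 0, -1], [0, 0, 0.0033, 0, -1], [0, 0, 0.005, 0, -1], [0, 0, 0.005, 0, -1]]}}

```text
time: 8.85
tcp_pos: [0.5115, 0.1122, 0.1781]
orientation: [[0.871, 0.492, 0.005], [0.492, -0.871, -0.001], [0.004, 0.003, -1.0]]
force: [7.2, -3.6, 4.0]
finger_gap: 0.048
grasp_force: 14.0
```

Call:
{"name": "jog_arm", "arguments": {"deltas": [[0, 0, 0.0017, 0, -1], [0, 0, 0.0017, 0, -1]]}}

```text
time: 9.05
tcp_pos: [0.5115, 0.1122, 0.1778]
orientation: [[0.871, 0.492, 0.005], [0.492, -0.871, -0.001], [0.004, 0.003, -1.0]]
force: [4.8, -4.0, 5.6]
finger_gap: 0.0477
grasp_force: 14.0
```

Scaled: 0.0005 m / 0.3 = 0.0017.

Call:
{"name": "jog_arm", "arguments": {"deltas": [[0, 0, 0.0017, 0, -1], [0, 0, 0.0017, 0, -1]]}}

```text
time: 9.25
tcp_pos: [0.5115, 0.1122, 0.1775]
orientation: [[0.871, 0.492, 0.005], [0.492, -0.871, -0.001], [0.004, 0.003, -1.0]]
force: [5.5, -4.1, 9.3]
finger_gap: 0.0478
grasp_force: 14.0
```

The knob is resting on unmatched teeth with a light press (9 N). I'll ease it clockwise in small steps.

Scaled: 0.09 rad / 3.1416 = 0.0286.

Call:
{"name": "jog_arm", "arguments": {"deltas": [[0, 0, 0, 0.0095, -1], [0, 0, 0, 0.0191, -1], [0, 0, 0, 0.0286, -1], [0, 0, 0, 0.0286, -1]]}}

```text
time: 9.65
tcp_pos: [0.5116, 0.112, 0.1776]
orientation: [[0.912, 0.411, 0.006], [0.411, -0.912, -0.001], [0.005, 0.003, -1.0]]
force: [5.5, -5.3, 9.1]
finger_gap: 0.0477
grasp_force: 14.0
```

Scaled: 0.09 rad / 3.1416 = 0.0286.

Call:
{"name": "jog_arm", "arguments": {"deltas": [[0, 0, 0, 0.0095, -1], [0, 0, 0, 0.0191, -1], [0, 0, 0, 0.0286, -1], [0, 0, 0, 0.0286, -1]]}}

```text
time: 10.05
tcp_pos: [0.5117, 0.1119, 0.1776]
orientation: [[0.945, 0.327, 0.006], [0.327, -0.945, -0.001], [0.005, 0.003, -1.0]]
force: [5.1, -5.4, 7.3]
finger_gap: 0.0479
grasp_force: 14.0
```

Scaled: 0.09 rad / 3.1416 = 0.0286.

Call:
{"name": "jog_arm", "arguments": {"deltas": [[0, 0, 0, 0.0095, -1], [0, 0, 0, 0.0191, -1], [0, 0, 0, 0.0286, -1], [0, 0, 0, 0.0286, -1]]}}

```text
time: 10.45
tcp_pos: [0.5117, 0.1117, 0.1773]
orientation: [[0.97, 0.241, 0.006], [0.241, -0.97, -0.001], [0.005, 0.003, -1.0]]
force: [7.9, -7.2, 3.6]
finger_gap: 0.048
grasp_force: 14.0
```

Scaled: 0.001 m / 0.3 = 0.0033, 0.0005 m / 0.3 = 0.0017.

Call:
{"name": "jog_arm", "arguments": {"deltas": [[0, 0, 0.0017, 0, -1], [0, 0, 0.0033, 0, -1], [0, 0, 0.0033, 0, -1]]}}

```text
time: 10.75
tcp_pos: [0.5116, 0.1117, 0.1762]
orientation: [[0.97, 0.242, 0.006], [0.242, -0.97, -0.001], [0.005, 0.003, -1.0]]
force: [6.9, -7.1, 3.8]
finger_gap: 0.048
grasp_force: 14.0
```

The force fell to the O-ring drag and the knob is sinking, so the catch has entered. I'll push it home gently.

Scaled: 0.002 m / 0.3 = 0.0067, 0.001 m / 0.3 = 0.0033.

Call:
{"name": "jog_arm", "arguments": {"deltas": [[0, 0, 0.0017, 0, -1], [0, 0, 0.0033, 0, -1], [0, 0, 0.005, 0, -1], [0, 0, 0.0067, 0, -1], [0, 0, 0.0067, 0, -1]]}}

```text
time: 11.25
tcp_pos: [0.5117, 0.1117, 0.1742]
orientation: [[0.97, 0.242, 0.006], [0.242, -0.97, -0.001], [0.005, 0.003, -1.0]]
force: [6.7, -7.5, 5.0]
finger_gap: 0.0479
grasp_force: 14.0
```

Call:
{"name": "jog_arm", "arguments": {"deltas": [[0, 0, 0.0017, 0, -1], [0, 0, 0.0033, 0, -1], [0, 0, 0.0033, 0, -1]]}}

```text
time: 11.55
tcp_pos: [0.5117, 0.1117, 0.1732]
orientation: [[0.97, 0.242, 0.006], [0.242, -0.97, -0.001], [0.005, 0.003, -1.0]]
force: [6.6, -6.8, 4.9]
finger_gap: 0.0478
grasp_force: 14.0
```

Scaled: 0.0005 m / 0.3 = 0.0017.

Call:
{"name": "jog_arm", "arguments": {"deltas": [[0, 0, 0.0017, 0, -1], [0, 0, 0.0017, 0, -1]]}}

```text
time: 11.75
tcp_pos: [0.5117, 0.1117, 0.1728]
orientation: [[0.97, 0.242, 0.006], [0.242, -0.97, -0.001], [0.005, 0.003, -1.0]]
force: [6.8, -7.3, 5.4]
finger_gap: 0.0478
grasp_force: 14.0
```

Scaled: 0.0005 m / 0.3 = 0.0017.

Call:
{"name": "jog_arm", "arguments": {"deltas": [[0, 0, 0.0017, 0, -1], [0, 0, 0.0017, 0, -1]]}}

```text
time: 11.95
tcp_pos: [0.5117, 0.1117, 0.1726]
orientation: [[0.97, 0.242, 0.006], [0.242, -0.97, -0.001], [0.005, 0.003, -1.0]]
force: [5.4, -7.5, 9.5]
finger_gap: 0.0477
grasp_force: 14.0
```

```bash
python3 look.py g1
```

```text
11.95 [0.51173658 0.11170554 0.17261003] [ 12.22788868  20.83684612 112.36765184  -0.20815566  46.48839763
  88.35196563] [ 5.44744574 -7.48024748  9.54089016] [-1.46482026 -0.79325124  0.02145037] [0.97020084 0.24224463 0.00527827]
```

View pics/g1.png

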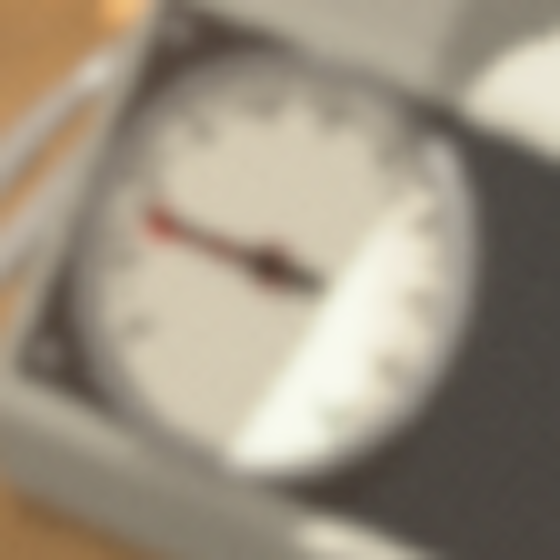

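The needle lies along the red hand, with its tail at crop (315,275) in line with the red tip at (155,222). The force rises at the original height, so the knob is home. I'll let go and retreat.

Call:
{"name": "jog_arm", "arguments": {"deltas": [[0, 0, 0, 0, -0.5], [0, 0, 0, 0, 0.3], [0, 0, 0, 0, 0.6], [0, 0, 0, 0, 0.6], [0, 0, 0, 0, 0.6], [0, 0, 0, 0, 0.6]]}}

```text
time: 12.75
tcp_pos: [0.5089, 0.1127, 0.1705]
orientation: [[0.97, 0.242, -0.001], [0.242, -0.97, -0.0], [-0.001, -0.0, -1.0]]
force: [-0.0, -0.3, -0.9]
finger_gap: 0.0733
grasp_force: 0.0
```

Scaled: -0.12 m / 0.3 = -0.4, -0.1 m / 0.3 = -0.3333.

Call:
{"name": "jog_arm", "arguments": {"deltas": [[0, 0, -0.0667, 0, 0.6], [0, 0, -0.2, 0, 0.6], [0, 0, -0.3333, 0, 0.6], [0, 0, -0.4, 0, 0.6], [0, 0, -0.4, 0, 0.6]]}}

```text
time: 13.25
tcp_pos: [0.5105, 0.1131, 0.2937]
orientation: [[0.97, 0.241, 0.005], [0.241, -0.97, 0.001], [0.005, 0.0, -1.0]]
force: [1.1, -0.1, -0.5]
finger_gap: 0.0738
grasp_force: 0.0
```

```bash
python3 - <<'E'
from h import *
s=readout.get_state();print(s["time"],s["tcp_pos"],s["force"],s["finger_gap"])
a,d=snapshot("scene");c=a[190:330,225:365]
cv2.imwrite("pics/h1.png",cv2.resize(c,None,fx=4,fy=4,interpolation=cv2.INTER_CUBIC))
W=np.array([at("scene",(u,v),d[v,u]) for v in range(226,237) for u in range(310,322) if d[v,u]>0]);print(np.median(W,0))
E
```

```text
13.25 [0.5105207  0.11308919 0.29367897] [ 1.11839629 -0.07150347 -0.48932911] 0.0737628241579807
[0.50738258 0.10791368 0.11237692]
```

View pics/h1.png

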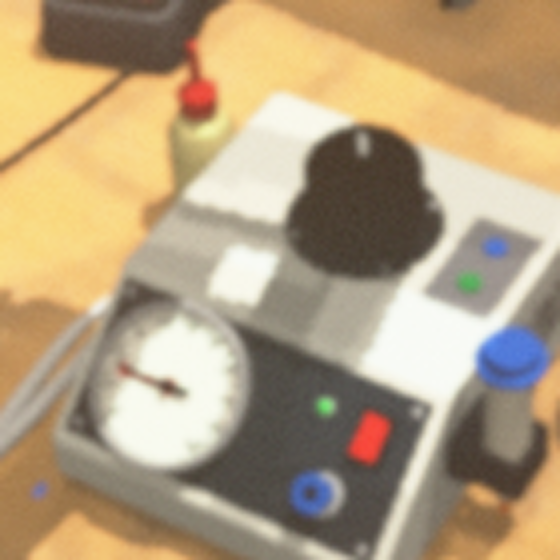

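The knob is down with no orange band showing, and its top reads 0.112 m, as before. The needle lies on the red hand, from crop (178,388) to (122,370), and the robot is clear. I'm handing in.

```bash
python3 -c "
from h import *
print(finish_job())"
```

```text
the job is handed in; nothing more can be done
None
```

The job is handed in: the knob is home and locked with the needle on the red hand, and the gripper has let go and is clear (13.25 s on the robot's clock); the hand-in returned no verdict.

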